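# Zero the dial gauge on its setting bar

## Task

Set the dial gauge ready for checking cured prints: lift the aluminium setting bar out of its wooden case, lay it flat on the stone plate of the gauge stand, sloped ends up, and slide it gently along the plate in under the plunger until the ring marked at its middle is below the plunger's tip. Let go of the bar, then turn the gauge's bezel until the wedge-shaped zero mark stands at the pointer's tip to within one small division. Leave the bar lying so, and do not shove the red bin, the grey bracket or the scraper about.

Things in the scene. Friction and masses are not known exactly. Their poses are not given: they have to be found in the camera images.
- bar: Aluminium setting bar, 170 mm long (x), 28 wide (y), 24 high (z), about 0.3 kg; origin: centre of its underside. Its top slopes down at both ends, 10 mm over the last 26 mm (end faces 14 mm high). A dark 24 mm ring on top marks the middle. Starts flat in the case, slopes up, where its ends cannot be gripped; under the gauge its middle has no room for a gripper: put it down and take it by an end.
- case: Fixed open wooden case, 230 (x) by 110 (y) by 31 mm high, origin: centre of its underside. Along x a close pocket (174 x 32 mm, floor 8 mm above the counter) holds the bar, whose top stands 1 mm proud. Across the middle a finger channel 50 mm wide (in x) runs out through both long sides, floor 4 mm above the counter; only there are the bar's sides free.
- stand: Fixed gauge stand: dark stone plate 300 (x) by 180 (y) by 30 mm thick, origin: centre of its underside, so its top is at z = 30 mm; -x is its free front, towards the robot. The plunger's upright axis is at x = 65 mm, y = 0; beside it at y = +64 mm a column (25 mm diameter, foot 42 mm) ends 118 mm above the counter. A cross arm from column to axis, 92 to 116 mm above it, carries the gauge.
- plunger: The gauge's sprung plunger: ball tip of 10 mm diameter on a 7 mm rod, on the gauge's upright axis; origin: lowest point of the tip. Hanging free the tip is about 18 to 19 mm above the plate; it can be lifted 12 mm with about 1 to 1.4 N. A sloped end of the bar, slid in along the plate at 0.1 m/s or less, lifts it.
- bezel_top (a point): Centre of the top of the gauge's bezel, on the plunger's axis, about 155 mm above the counter. The bezel is a round knurled dark steel ring, 60 mm diameter, 17 mm thick, axis upright, dial up; below it a round case of 54 mm diameter, 18 mm high. It is the highest part of the gauge; fingers may reach up to 18 mm below its lower edge all round.
- bezel (a joint): Angle of the bezel and its white dial, rad, growing clockwise seen from above; 0 when the zero mark points along the stand's +x. Turns past a full turn either way (range -7 to 7) with light friction (0.04 N m) and stays where it is left.
- pointer (a joint): Angle of the pointer, rad, growing clockwise seen from above; 0 with the plunger hanging free, when it points along the stand's +x. Geared to the plunger: one full turn clockwise for 10 mm of lift; stands at about 3.1 to 3.8 on the bar. The gauge reads zero when the bezel and pointer angles are equal, or a full turn apart.
- zero_mark (a point): Near the inner point of the broad black wedge, the zero mark, on the white dial that turns with the bezel; 20 mm from the axis. The dial has 50 small divisions (7.2 degrees each), every fifth line heavier.
- pointer_tip (a point): Tip of the thin black pointer, 20 mm from the axis; it turns about the bezel's centre and has a short broad tail on the other side.
- bin: Bystander: open red plastic bin, 200 x 130 x 75 mm, with grey printed parts. Origin: centre of underside.
- bracket: Bystander: grey printed L-bracket, 90 x 45 mm, 44 mm high. Origin: centre of underside.
- scraper: Bystander: flat scraper lying along its x, 200 mm long. Origin: on its underside, near the middle.
Things that resemble listed ones, but are neither listed nor needed, are in the scene too. There is more than one size of the bar; the one meant has the size given above.

How it is judged:
By the outcome, as a careful person would: the job done as asked, in the order asked, and still so for the second after the job is handed in, with the robot touching nothing.
It also fails if it takes over 72 s, if anything falls off the work surface, if the arm or the gripper's body presses on something with over 40 N, if the wrist force passes 120 N, or if a joint passes its speed limit or range.

## Robot

A 7-joint arm with a two-finger parallel gripper is mounted at the origin on the work surface. World frame = base frame: x ahead of the robot, y to its left, z up, the work surface at z = 0. Lengths are in m, angles in rad, forces in N, time in s.
With the tool pointing down it reaches from about 0.375 to 0.925 m from the base axis. Payload 3.1 kg.
Tool frame: the origin (TCP) lies between the finger pads; the fingertips stand 19 mm ahead of it and the grasp point (between the pads) is the TCP; z points along the fingers, y is the direction in which the jaws open and shut (so a half turn about z gives the same grasp; the last joint's range is limited). The gripper opens to 85 mm and grips with 20 to 120 N. Pads are 22 mm wide; open, the fingers measure 114 mm over their backs; the gripper's body (76 mm by 85 mm) begins 54 mm behind the grasp point. The pads swing forward as they close: fully open they stand 13 mm farther back than shut.
Start: joints at [-1.339, 0.383, 0.044, 1.598, -0.018, 1.161, -0.05], TCP at [0.21, 0.615, 0.227] pointing down, gripper open.
Joint ranges: [-2.61, 2.61], [-0.41, 2.15], [-1.48, 1.57], [0, 2.5], [-1.57, 4.71], [0.05, 1.97], [-2.85, 2.85]. Speed limits (rad/s): [2.79, 2.79, 3.14, 3.14, 3.14, 3.14, 3.14].

## Interface

Orientations are given as a unit quaternion [x, y, z, w].
In Python, from bench import move_ptp, movel, move_j, move_gripper, pause, inverse_kinematics, read_camera, camera_params, MotionError, sign_off, look_for, tip_of, read_time_s, read_qpos, read_joint_vel, read_effort, read_eef_pos, read_tcp_rot, read_ft_force, read_ft_torque, read_finger_gap gives the robot as it stands. Calls block until the motion is done:
- move_ptp(position, orientation): joint-space move of the TCP to a pose.
- movel(position, orientation=None, speed=0.15): straight line of the TCP; orientation=None keeps the orientation; speed is the mean speed in m/s.
- move_j(angles): joint-space move.
- move_gripper(opening, effort=None): finger opening in m; effort is the grip in N (None keeps the last); returns when the fingers have stopped.
- pause(seconds).
- inverse_kinematics(position, orientation): joint angles nearest the present ones, or None.
- read_camera(name): name is "side" or "top"; returns the picture (384x512x3 uint8, red, green, blue); there is no depth.
- camera_params(name): a dict with "K" (3x3 intrinsics, pixels), "camera_from_world" (4x4, takes a point from world to camera coordinates). Camera axes: x right, y down, z forward; pixel columns grow to the right and rows downward; lengths in m; the calibration is good to about 2 mm. A picture is of the moment at which its call begins. camera_params takes no time and is no camera call.
A pose or a line that the arm cannot do raises MotionError and nothing moves.
- sign_off(): hands the job in, once; it reports no verdict.
Trained networks look in the newest picture that a camera, given by its name, has taken for a name from the list of things; names that differ only in an ending like _2 or _b are one class to them, and where a whole thing is asked for, a point or a joint stands for the part that bears it (a point fixed in the world has none). Each returns a list of dicts, best first, with "confidence" (0 to 1); they miss things now and then, are a little off and sometimes report something else, mostly with a low value. They report only what shows in the picture. A call takes as long as a camera call. They do not tell look-alikes from the thing itself.
- look_for(camera, name): "at" ([column, row] in pixels, amid what is visible of it).
- tip_of(camera, name): "at" ([column, row] in pixels: a listed point, or the origin of a listed thing).
Readings, each from a call of its own:
- read_time_s(): time.
- read_qpos(): joint angles.
- read_joint_vel(): joint speeds.
- read_effort(): joint torques, N m.
- read_eef_pos(): TCP position.
- read_tcp_rot(): TCP orientation.
- read_ft_force(): force on the tool from outside, world axes, zero at the start.
- read_ft_torque(): the same for the moment, N m.
- read_finger_gap(): finger opening in m.
Only numpy, scipy, OpenCV 4.12 (cv2) and the standard library are available. Lean on these libraries where they do the work, as an engineer would, in place of code of your own. Each camera call takes 0.05 s, during which the arm holds its last target. There are 200 camera calls.

## Working session

There is one attempt and no reset: what is moved stays moved. The work goes in short steps, each a Python script; the robot and the scene stay as the last script left them, time stands still between calls to the robot, and variables do not carry over. Pictures are saved under pics/ and viewed, about 8 in all and at most 12, crops included, and the job is handed in when it is done.

```bash
ls; mkdir -p pics; python3 - <<'E'
from bench import *
import cv2,numpy as np
for c in("side","top"):
    im=read_camera(c); cv2.imwrite(f"pics/{c}0.png",im[:,:,::-1])
    p=camera_params(c); print(c,np.round(p["K"],1).tolist(),np.round(p["camera_from_world"],3).tolist())
    for n in("bar","case","stand","plunger","bezel_top","zero_mark","pointer_tip","bin","bracket","scraper"):
        print(n,[(np.round(d["at"],1).tolist(),round(d["confidence"],2)) for d in tip_of(c,n)[:3]])
print(read_time_s(),read_tcp_rot())
a=cv2.imread("pics/side0.png");b=cv2.imread("pics/top0.png")
E
```

```text
pics
side [[479.2, 0.0, 255.5], [0.0, 479.2, 187.7], [0.0, 0.0, 1.0]] [[0.936, -0.351, -0.01, -0.474], [-0.183, -0.463, -0.868, 0.284], [0.3, 0.814, -0.497, 1.07], [0.0, 0.0, 0.0, 1.0]]
bar [([250.5, 210.5], 0.85), ([181.9, 232.7], 0.79), ([324.8, 200.2], 0.73)]
case [([249.4, 214.0], 0.82), ([225.8, 270.6], 0.21)]
stand [([313.1, 309.1], 0.8)]
plunger [([340.8, 293.2], 0.35)]
bezel_top [([344.5, 248.4], 0.79)]
zero_mark [([340.9, 260.8], 0.69)]
pointer_tip [([352.2, 243.5], 0.35)]
bin [([222.3, 170.0], 0.59)]
bracket []
scraper [([289.4, 256.3], 0.6)]
top [[472.6, 0.0, 251.7], [0.0, 472.6, 193.4], [0.0, 0.0, 1.0]] [[-0.023, -1.0, -0.004, 0.165], [-0.998, 0.023, -0.061, 0.578], [0.061, 0.003, -0.998, 1.232], [0.0, 0.0, 0.0, 1.0]]
bar [([224.8, 195.5], 0.7), ([232.9, 108.0], 0.66), ([236.5, 279.3], 0.61)]
case [([223.4, 200.4], 0.74)]
stand [([384.4, 196.3], 0.84)]
plunger []
bezel_top [([402.3, 165.9], 0.74)]
zero_mark []
pointer_tip []
bin [([110.0, 198.4], 0.72)]
bracket [([309.0, 253.0], 0.68)]
scraper [([308.8, 191.5], 0.76)]
1.1 [ 1.64159508e-01  9.86433807e-01  8.93377448e-06 -1.69890968e-05]
```

View pics/side0.png

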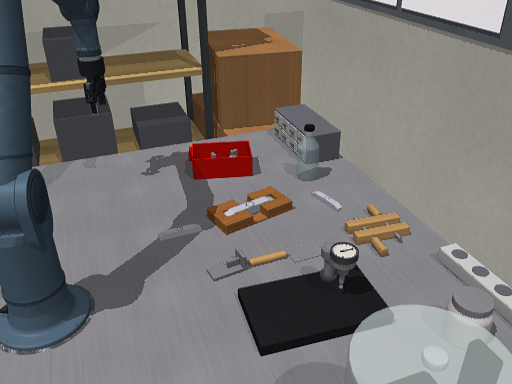

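View pics/top0.png

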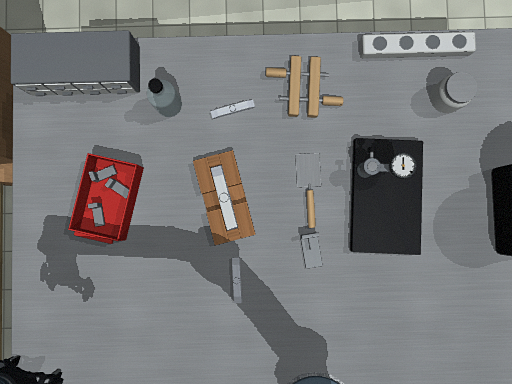

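The pictures show the bar in the case at side (249,208) and top (224,197). The gauge dial is at side (344,250) and top (403,166), and the black plate at top (387,196). The scraper is at top (310,190), with the bracket next to it at (312,250). Two loose look-alike bars lie outside the case, at top (233,108) and (236,279). Next I'll measure poses from both views.

```bash
cat > h.py <<'E'
from bench import *
import cv2,numpy as np
from scipy.optimize import least_squares,minimize
from scipy.spatial.transform import Rotation as Rn
P={c:(camera_params(c)["K"],np.array(camera_params(c)["camera_from_world"])) for c in("side","top")}
def proj(c,X):
    K,T=P[c]; x=np.atleast_2d(X)@T[:3,:3].T+T[:3,3]; x=x@np.array(K).T; return x[:,:2]/x[:,2:]
def tri(us,ut):
    r=least_squares(lambda X:np.r_[proj("side",X)[0]-us,proj("top",X)[0]-ut],[.5,0,.1]); return r.x,np.abs(r.fun).max()
def onz(c,uv,z):
    return least_squares(lambda q:proj(c,[q[0],q[1],z])[0]-uv,[.5,0]).x
def down(yaw,tilt=0):  # jaw axis y of tool at world angle yaw+90deg ; tool x along yaw; tilt leans the body back along -x(yaw)
    R=Rn.from_euler("z",yaw)*Rn.from_euler("y",tilt)*Rn.from_euler("x",np.pi)
    return R.as_quat()
E
python3 - <<'E'
from h import *
s=cv2.imread("pics/side0.png");t=cv2.imread("pics/top0.png")
print("bezel",tri([344.5,248.4],[402.3,165.9]))
print("bar",tri([250.5,210.5],[224.8,195.5]),"case",tri([249.4,214],[223.4,200.4]))
print("stand",tri([313.1,309.1],[384.4,196.3]))
# masks fit
def comp(m,seed):
    n,l=cv2.connectedComponents(m.astype(np.uint8)); return l==l[seed[1],seed[0]]
def box(p,L,W,H,z0=0):
    c,sn=np.cos(p[2]),np.sin(p[2]); out=[]
    for z in(z0,z0+H):
        for a,b in((1,1),(1,-1),(-1,-1),(-1,1)):
            x,y=a*L/2,b*W/2; out.append([p[0]+c*x-sn*y,p[1]+sn*x+c*y,z])
    return np.array(out)
def iou(p,dims,masks):
    r=0
    for c,m in masks:
        k=np.zeros((384*4,512*4),np.uint8); h=cv2.convexHull(((proj(c,box(p,*dims))+.5)*4).astype(np.float32)).astype(np.int32)
        cv2.fillConvexPoly(k,h,1); M=cv2.resize(m.astype(np.uint8),(2048,1536),interpolation=0)
        r-=(k&M).sum()/(k|M).sum()
    return r
def fit(x0,dims,masks):
    best=minimize(iou,x0,(dims,masks),method="Nelder-Mead",options=dict(initial_simplex=np.array(x0)+np.array([[0,0,0],[.01,0,0],[0,.01,0],[0,0,.1]]),xatol=2e-4,fatol=1e-4))
    print(np.round(best.x,4),round(best.fun/len(masks),3))
def hullm(m):
    k=np.zeros(m.shape,np.uint8); c,_=cv2.findContours(m.astype(np.uint8),0,1); cv2.fillConvexPoly(k,cv2.convexHull(np.vstack(c)),1); return k
mt=comp(t.max(2)<45,(386,220)); ms=comp(s.max(2)<45,(290,315))
print(mt.sum(),ms.sum())
xs=tri([313.1,309.1],[384.4,196.3])[0]
for M in([("top",mt)],[("side",ms)],[("top",mt),("side",ms)]): fit([xs[0],xs[1],0],(.3,.18,.03),M)
hb=cv2.cvtColor(t,cv2.COLOR_BGR2HSV); br=(hb[...,1]>90)&(hb[...,0]<25); 
roi=np.zeros_like(br); roi[140:255,185:262]=1; ct=hullm(br&roi)
hs=cv2.cvtColor(s,cv2.COLOR_BGR2HSV); brs=(hs[...,1]>90)&(hs[...,0]<25); roi=np.zeros_like(brs); roi[182:232,200:298]=1; cs=hullm(brs&roi)
xc=tri([249.4,214],[223.4,200.4])[0]
for M in([("top",ct)],[("side",cs)],[("top",ct),("side",cs)]): fit([xc[0],xc[1],.25],(.23,.11,.031),M)
# bar white
w=(t.min(2)>130)&(hb[...,1]<50); roi=np.zeros_like(w); roi[155:240,200:245]=1; w&=roi
bm=comp(w,(227,212)); r=cv2.minAreaRect(cv2.findContours(hullm(bm),0,1)[0][0]); print(r,onz("top",r[0],.032))
b=cv2.boxPoints(r); print(onz("top",(b[0]+b[1])/2,.03),onz("top",(b[2]+b[3])/2,.03),onz("top",(b[1]+b[2])/2,.03),onz("top",(b[0]+b[3])/2,.03))
A=cv2.resize(t[120:260,180:320],None,fx=4,fy=4,interpolation=2)[:,:280+0]; B=cv2.resize(t[130:200,350:430],None,fx=6,fy=6,interpolation=2);C=cv2.resize(s[225:295,310:375],None,fx=6,fy=6,interpolation=2)
k=np.zeros((590,800,3),np.uint8);k[:560,:280]=A
B=B[:, :];k[:295,290:290+int(480*295/420)]=cv2.resize(B,(int(480*295/420),295));k[295:,290:290+274]=cv2.resize(C,(274,295))
cv2.imwrite("pics/z0.png",k)
E
```

```text
bezel (array([ 0.63123711, -0.20564591,  0.15586761]), np.float64(0.5292727247482958))
bar (array([0.57691917, 0.22411741, 0.00871711]), np.float64(0.6543747329967005)) case (array([ 0.56872707,  0.22755934, -0.00413017]), np.float64(1.161374520669085))
stand (array([ 0.56757014, -0.20303225,  0.00255273]), np.float64(0.3584148255285413))
188216 8147
[0.1936 0.392  4.6832] -0.046
[ 0.5672 -0.2006 -0.0596] -0.866
[ 0.5675 -0.2002 -0.0564] -0.44
[0.5733 0.2259 0.2366] -0.981
[0.5732 0.2258 0.2306] -0.97
[0.573  0.2257 0.2405] -0.976
((223.49241638183594, 197.32896423339844), (64.02776336669922, 11.773085594177246), 74.93151092529297) [0.57235854 0.22574649]
[0.65436406 0.24616427] [0.49122932 0.20574386] [0.57613065 0.21090468] [0.56880306 0.24083542]
```

View pics/z0.png

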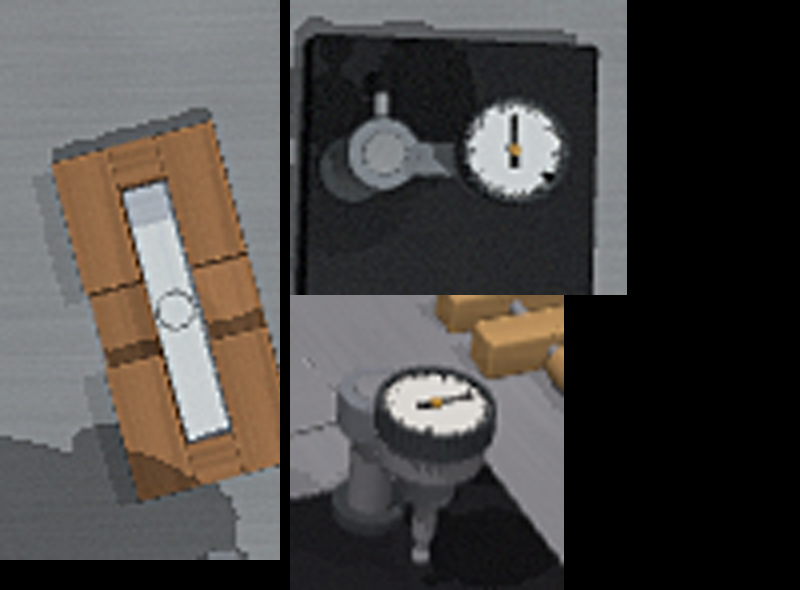

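The crop shows the bar in its pocket with the ring over the finger channel. The pointer points along the stand's +x, and the black wedge is at the dial's lower right, about (550,177) in the crop. The case fit agrees with the bar. The plate mask leaked in the top view, so I'll refit it there and then pick up the bar.

```bash
python3 - <<'E'
from h import *
t=cv2.imread("pics/top0.png"); m=(t.max(2)<50).astype(np.uint8); r=np.zeros_like(m); r[132:260,346:428]=1; m&=r
m=cv2.morphologyEx(m,cv2.MORPH_OPEN,np.ones((5,5),np.uint8))
h=cv2.convexHull(np.vstack(cv2.findContours(m,0,1)[0])); print(cv2.minAreaRect(h),cv2.boundingRect(h))
k=np.zeros_like(m);cv2.fillConvexPoly(k,h,1);M=cv2.resize(k,(2048,1536),interpolation=0)
def f(p):
    c,s=np.cos(p[2]),np.sin(p[2])
    X=[[p[0]+c*a*.15-s*b*.09,p[1]+s*a*.15+c*b*.09,z] for a in(-1,1) for b in(-1,1) for z in(0,.03)]
    q=np.zeros_like(M);cv2.fillConvexPoly(q,cv2.convexHull(((proj("top",X)+.5)*4).astype(np.float32)).astype(np.int32),1)
    return -(q&M).sum()/(q|M).sum()
x0=np.array([.567,-.203,0]);b=minimize(f,x0,method="Nelder-Mead",options=dict(initial_simplex=x0+np.array([[0,0,0],[.008,0,0],[0,.008,0],[0,0,.06]]),xatol=1e-4,fatol=1e-5));print(b.x,b.fun)
c,s=np.cos(b.x[2]),np.sin(b.x[2]);print("axis from plate",b.x[0]+c*.065,b.x[1]+s*.065)
# reach checks
for n,p,q in(("pick",[.573,.2258,.025],down(.24)),("place",[.51,-.202,.05],down(-.03)),("end",[.435,-.2,.055],down(-.03,.35)),("bez",[.632,-.2056,.147],down(0)),("bez90",[.632,-.2056,.147],down(1.5))):
    j=inverse_kinematics(p,q); print(n,None if j is None else np.round(j,2), np.round(Rn.from_quat(q).as_matrix()[:,2],2))
E
```

```text
((386.1222229003906, 195.93385314941406), (70.3607177734375, 114.77427673339844), 1.3169124126434326) (351, 138, 72, 117)
[0.479      0.01240741 0.36222222] 0.0
axis from plate 0.5397822593194272 0.03544036101796204
pick [-0.87  0.63  0.55  1.83 -0.44  0.8  -1.43] [ 0. -0. -1.]
place [-0.3   0.53  0.73  2.   -0.49  0.8  -0.89] [-0. -0. -1.]
end [-0.47  0.76  0.99  1.92 -0.51  1.16 -0.83] [-0.34  0.01 -0.94]
bez [-0.43  0.69  0.97  1.66 -0.62  1.13 -0.86] [ 0. -0. -1.]
bez90 [-0.45  0.71  1.01  1.66 -0.65  1.14  0.66] [ 0. -0. -1.]<stdin>:10: RuntimeWarning: overflow encountered in scalar negative
```

```bash
python3 - <<'E'
from h import *
t=cv2.imread("pics/top0.png"); m=(t.max(2)<50).astype(np.uint8); r=np.zeros_like(m); r[132:260,346:428]=1; m&=r
m=cv2.morphologyEx(m,cv2.MORPH_OPEN,np.ones((5,5),np.uint8))
h=cv2.convexHull(np.vstack(cv2.findContours(m,0,1)[0]))
k=np.zeros_like(m);cv2.fillConvexPoly(k,h,1);M=cv2.resize(k,(2048,1536),interpolation=0)
def f(p):
    c,s=np.cos(p[2]),np.sin(p[2])
    X=[[p[0]+c*a*.15-s*b*.09,p[1]+s*a*.15+c*b*.09,z] for a in(-1,1) for b in(-1,1) for z in(0,.03)]
    q=np.zeros_like(M);cv2.fillConvexPoly(q,cv2.convexHull(((proj("top",X)+.5)*4).astype(np.float32)).astype(np.int32),1)
    return -float((q&M).sum())/float((q|M).sum())
x0=np.array([.567,-.203,0]);b=minimize(f,x0,method="Nelder-Mead",options=dict(initial_simplex=x0+np.array([[0,0,0],[.008,0,0],[0,.008,0],[0,0,.06]]),xatol=1e-4,fatol=1e-5));print(b.x,b.fun)
c,s=np.cos(b.x[2]),np.sin(b.x[2]);print("axis from plate",b.x[0]+c*.065,b.x[1]+s*.065)
# pick
q=down(.24)
move_ptp([.573,.2258,.12],q); movel([.573,.2258,.026],speed=.12)
print(read_ft_force(),read_eef_pos())
move_gripper(.02,40); print(read_finger_gap(),read_ft_force(),read_time_s())
movel([.573,.2258,.13],speed=.12); print(read_finger_gap(),read_ft_force(),read_time_s())
cv2.imwrite("pics/lift.png",read_camera("side")[:,:,::-1])
E
```

```text
[ 0.56777721 -0.20322307 -0.06604397] -0.9690866047028553
axis from plate 0.6326355066247363 -0.20751280353612223
[ 0.43151707 -0.41617435  0.39340595] [0.57386897 0.22597771 0.02673803]
0.024735562757799295 [-2.70654461 -0.31502556  4.19285575] 4.6083
0.024306116304262364 [ 0.12555412 -0.63783741 -2.56780226] 5.625
```

View pics/lift.png

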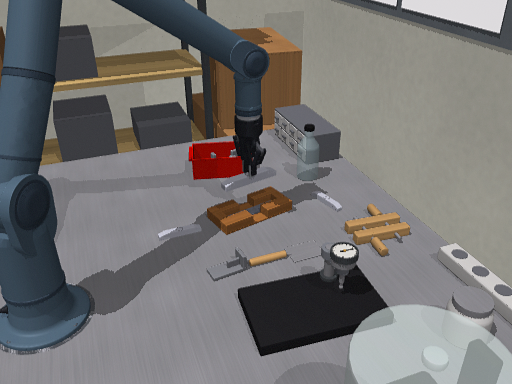

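The bar is held level (gap about 24 mm, lift force about 2.6 N), and the case is empty. Now I'll lay it on the front of the plate.

```bash
cat >> h.py <<'E'
AX=np.array([.632,-.2065]); YAW=-.058; U=np.array([np.cos(YAW),np.sin(YAW)])
E
python3 - <<'E'
from h import *
c=AX-.122*U; q=down(YAW)
movel([.573,.2258,.20],speed=.2)
move_ptp([c[0],c[1],.20],q); movel([c[0],c[1],.056],speed=.12)
pause(.15); f0=read_ft_force()[2]; z=.056
while z>.045:
    z-=.001; movel([c[0],c[1],z],speed=.03); f=read_ft_force()[2]
    if f-f0>4: break
print(z,read_eef_pos(),f0,f,read_time_s())
move_gripper(.06); print(read_ft_force())
movel([c[0],c[1],.13],speed=.15); move_ptp([.45,-.05,.25],q); print(read_time_s())
for n in("top","side"): cv2.imwrite(f"pics/pl_{n}.png",read_camera(n)[:,:,::-1])
print(tip_of("top","bar")[:3])
t=cv2.imread("pics/pl_top.png"); s=cv2.imread("pics/pl_side.png")
k=np.zeros((600,800,3),np.uint8)
k[:, :400]=cv2.resize(t[125:275,340:440],(400,600),interpolation=2); k[:390,400:]=cv2.resize(s[220:360,230:390],(400,350),interpolation=2)[:390] if 0 else cv2.resize(s[220:360,230:390],(400,390),interpolation=2)
cv2.imwrite("pics/pl.png",k)
E
```

```text
0.047999999999999994 [ 0.51024098 -0.19947656  0.04872985] -2.8634815601108836 5.825952335365181 11.2583
[-0.59269578  0.27785531 -0.2329686 ]
13.2417
[{'at': [230.0, 108.2], 'confidence': 0.81}, {'at': [388.2, 214.7], 'confidence': 0.7}, {'at': [404.7, 165.7], 'confidence': 0.61}]
```

View pics/pl.png

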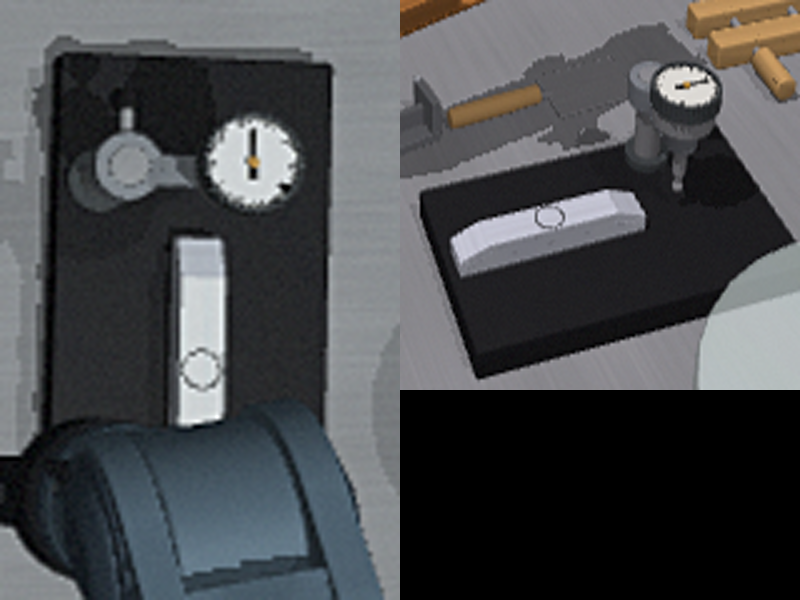

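The bar lies flat on the plate with its slopes up, ring at about side (290,297) and top (390,217). Its far end is just short of the plunger, with the plunger tip at about side (341.5,289). Next I'll check how the bar's line relates to the axis.

```bash
python3 - <<'E'
from h import *
s=cv2.imread("pics/pl_side.png"); t=cv2.imread("pics/pl_top.png")
print("ring",tri([289.8,297.3],[389.9,216.9]), onz("top",[389.9,216.9],.054), onz("side",[289.8,297.3],.054))
print("tip(side) z.048/.053",onz("side",[341.3,289],.048),onz("side",[341.3,289],.053))
# dial centre: white mask centroids
out={}
for c,im,(x0,x1,y0,y1) in(("side",s,(328,362,238,268)),("top",t,(388,420,150,182))):
    m=np.zeros(im.shape[:2],np.uint8); m[y0:y1,x0:x1]=(im[y0:y1,x0:x1].min(2)>150)
    h=cv2.convexHull(np.vstack(cv2.findContours(m,0,1)[0])); e=cv2.fitEllipse(h); out[c]=np.array(e[0]); print(c,e)
print("dial",tri(out["side"],out["top"]), onz("top",out["top"],.153),onz("side",out["side"],.153))
m=np.zeros(t.shape[:2],np.uint8); m[180:228,380:400]=t[180:228,380:400].min(2)>110
ed=[]
for r in range(190,222,2):
    cc=np.where(m[r])[0]; ed.append([cc.mean(),r])
ed=np.array(ed); W=[onz("top",e,.054) for e in ed[[0,-1]]]; print("bar yaw",np.arctan2(W[0][1]-W[1][1],W[0][0]-W[1][0]),W)
E
```

```text
ring (array([ 0.51107749, -0.20023545,  0.05417635]), np.float64(0.0018525800361146594)) [ 0.51108295 -0.20028795] [ 0.51115634 -0.20006163]
tip(side) z.048/.053 [ 0.63129641 -0.21121818] [ 0.62815313 -0.21600635]
side ((344.1226501464844, 250.4171600341797), (13.504059791564941, 23.11001205444336), 98.23593139648438)
top ((402.5274963378906, 164.82119750976562), (21.00286102294922, 21.491140365600586), 119.5198974609375)
dial (array([ 0.63216505, -0.20675291,  0.15149177]), np.float64(0.3702691882484146)) [ 0.63286546 -0.20665685] [ 0.63025321 -0.20837672]
bar yaw -0.04092686440502709 [array([ 0.57999111, -0.20336535]), array([ 0.50316572, -0.20021937])]
```

```bash
python3 - <<'E'
from h import *
yaw=-.048; u=np.array([np.cos(yaw),np.sin(yaw)]); ring=np.array([.5111,-.2002]); ax=np.array([.6323,-.2068]); d=ax-ring
q=down(yaw,-.26); print(Rn.from_quat(q).as_matrix()[:,2])
g=ring-.079*u; z=.0525
move_ptp([g[0],g[1],.14],q); movel([g[0],g[1],z+.002],speed=.12); print(read_ft_force())
move_gripper(.02,30); print(read_finger_gap(),read_ft_force(),read_eef_pos(),read_time_s())
p0=np.array(read_eef_pos())
for k in(.5,1):
    e=g+d*k; movel([e[0],e[1],z+.002],speed=.05); print(read_ft_force(),read_eef_pos(),read_finger_gap())
cv2.imwrite("pics/sl_side.png",read_camera("side")[:,:,::-1]); print(read_time_s())
s=cv2.imread("pics/sl_side.png"); cv2.imwrite("pics/sl.png",cv2.resize(s[180:340,220:400],(720,590),interpolation=2))
E
```

```text
[ 0.25678445 -0.01233513 -0.96638998]
[0.99397849 0.38052642 1.14132286]
0.020080912983498466 [ 0.40616584 -0.78349045  0.39902536] [ 0.4322657  -0.19639033  0.05466675] 15.4917
[-0.31850529  0.62335704  0.97193221] [ 0.49229494 -0.19967577  0.05438558] 0.019858739558244614
[ 0.21804422 -0.3381718  -0.30212665] [ 0.55291104 -0.20306544  0.05440798] 0.02009901974974703
18.275
```

View pics/sl.png

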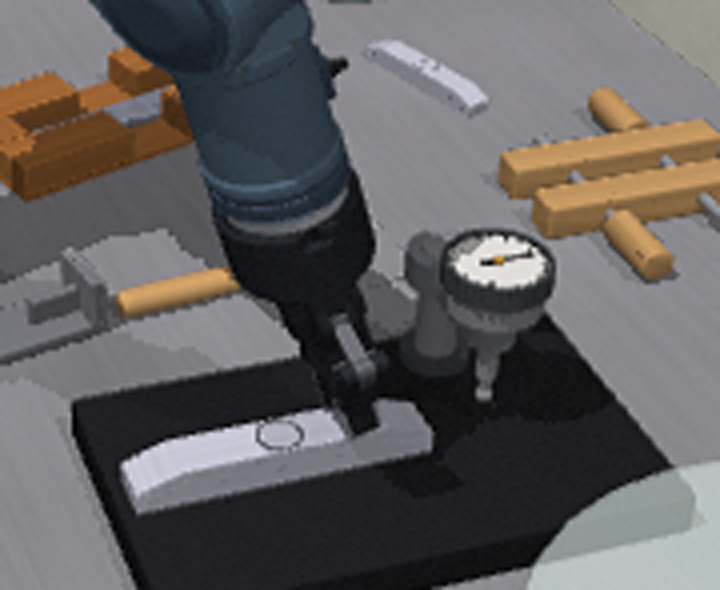

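The picture shows the bar unmoved, ring still at about side (290,297). The fingers closed on nothing (gap at the commanded 20 mm, no force) and passed over it. Before trying again I'll check where the fingers are against the reported TCP.

```bash
python3 - <<'E'
from h import *
p=np.array(read_eef_pos()); R=Rn.from_quat(read_tcp_rot()).as_matrix(); print(p,np.round(R,3).tolist(),read_finger_gap(),read_time_s())
for n,v in(("tcp",[0,0,0]),("tip",[0,0,.019]),("tip+y",[0,.012,.019]),("tip-y",[0,-.012,.019]),("tipx+",[.011,0,.019]),("tipx-",[-.011,0,.019])):
    w=p+R@np.array(v); uv=proj("side",w)[0]; print(n,w.round(4),uv.round(1),"crop",((uv-[220,180])*[4,590/160]).round())
b=[.5111+.05,-.2026]
s=cv2.imread("pics/sl_side.png"); cv2.imwrite("pics/sl2.png",cv2.resize(s[255:320,250:350],(800,520),interpolation=2))
E
```

```text
[ 0.55287831 -0.20305524  0.05439715] [[0.965, -0.048, 0.256], [-0.047, -0.999, -0.012], [0.257, -0.0, -0.966]] 0.020085170707280543 18.275
tcp [ 0.5529 -0.2031  0.0544] [307.9 293.2] crop [352. 418.]
tip [ 0.5577 -0.2033  0.036 ] [309.6 299.1] crop [358. 439.]
tip+y [ 0.5572 -0.2153  0.036 ] [311.8 302.7] crop [367. 453.]
tip-y [ 0.5583 -0.1913  0.036 ] [307.4 295.5] crop [350. 426.]
tipx+ [ 0.5684 -0.2038  0.0389] [314.1 297.1] crop [376. 432.]
tipx- [ 0.5471 -0.2028  0.0332] [305.  301.1] crop [340. 447.]
```

View pics/sl2.png

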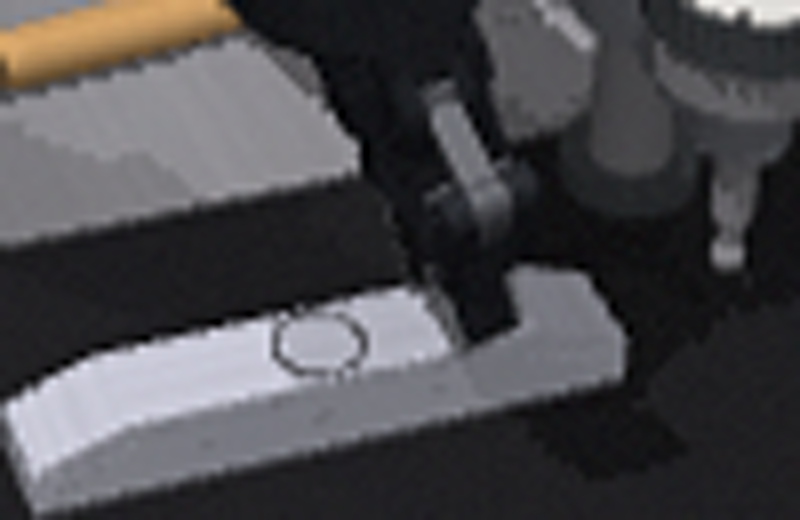

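The fingertips end at about crop (490,345), i.e. side (311,298). That puts them near the TCP's height, not 19 mm ahead of it, so they rode just over the bar's top. I'll go back and find the plate by touch with the gripper narrowed, then grip.

```bash
python3 - <<'E'
from h import *
yaw=-.048; u=np.array([np.cos(yaw),np.sin(yaw)]); ring=np.array([.5111,-.2002])
q=down(yaw,-.26); g=ring-.079*u
p=read_eef_pos(); movel([p[0],p[1],.10],speed=.15); movel([g[0],g[1],.10],speed=.2)
move_gripper(.045,30); movel([g[0],g[1],.055],speed=.12); pause(.1); f0=read_ft_force()[2]; z=.055
while z>.034:
    z-=.001; movel([g[0],g[1],z],speed=.03); f=read_ft_force()[2]
    if f-f0>3: break
print("touch",z,f0,f,read_eef_pos(),read_finger_gap())
z+=.003; movel([g[0],g[1],z],speed=.05)
move_gripper(.02,30); print(z,read_finger_gap(),read_ft_force(),read_eef_pos(),read_time_s())
s=read_camera("side")[:,:,::-1]; cv2.imwrite("pics/g_side.png",s)
cv2.imwrite("pics/g2.png",cv2.resize(s[240:320,240:350],(770,560),interpolation=2))
E
```

```text
touch 0.03399999999999998 0.07080440617999065 0.6787596135235432 [ 0.43213614 -0.19639028  0.03393988] 0.04531037487037979
0.036999999999999984 0.02686958812255768 [-2.33400662  0.26376793  4.43937721] [ 0.43220073 -0.19624498  0.03721053] 26.2667
```

View pics/g2.png

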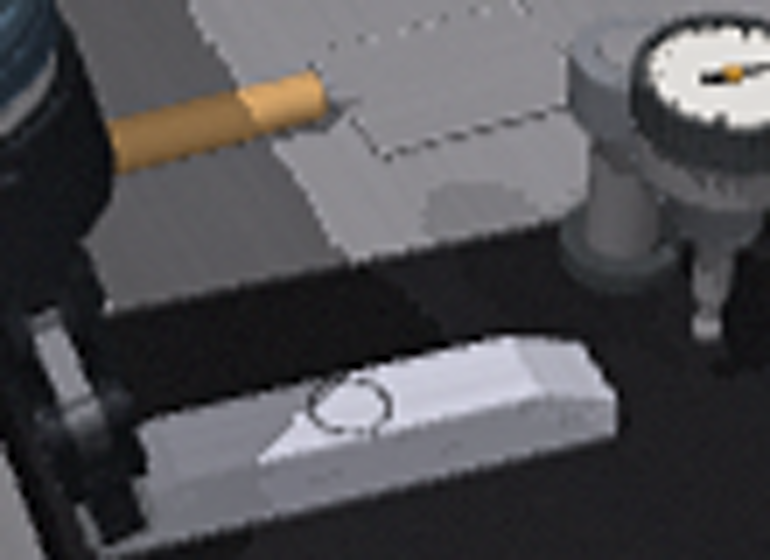

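The bar is now gripped by its rear end (gap 27 mm): the near finger is on the side face at side (258,311), and the ring is still at (289.7,298). Now I'll slide it in.

```bash
python3 - <<'E'
from h import *
yaw=-.048; u=np.array([np.cos(yaw),np.sin(yaw)]); ring=np.array([.5111,-.2002]); ax=np.array([.6323,-.2068]); d=ax-ring
g=ring-.079*u; z=.0370
for k in(.25,.5,.75,1):
    e=g+d*k; movel([e[0],e[1],z],speed=.055); print(np.round(read_ft_force(),1),np.round(read_eef_pos(),4),round(read_finger_gap(),4))
pause(.2); s=read_camera("side")[:,:,::-1]; cv2.imwrite("pics/s3.png",s); print(read_time_s())
t=read_camera("top")[:,:,::-1]; cv2.imwrite("pics/t3.png",t)
k=np.zeros((600,800,3),np.uint8); k[:,:500]=cv2.resize(s[225:325,280:363],(500,600),interpolation=2); k[:300,500:]=cv2.resize(t[145:185,383:423],(300,300),interpolation=2); k[300:,500:]=cv2.resize(t[130:250,350:430],(300,300))
cv2.imwrite("pics/k3.png",k)
E
```

```text
[ 0.8 -0.9 -1.4] [ 0.463  -0.1982  0.037 ] 0.0267
[-0.7  0.6 -1.2] [ 0.4936 -0.1994  0.0371] 0.0264
[ 2.1  0.3 -2.1] [ 0.5253 -0.2016  0.0379] 0.0269
[ 1.1  0.2 -2.4] [ 0.5552 -0.203   0.0376] 0.0269
29.3667
```

View pics/k3.png

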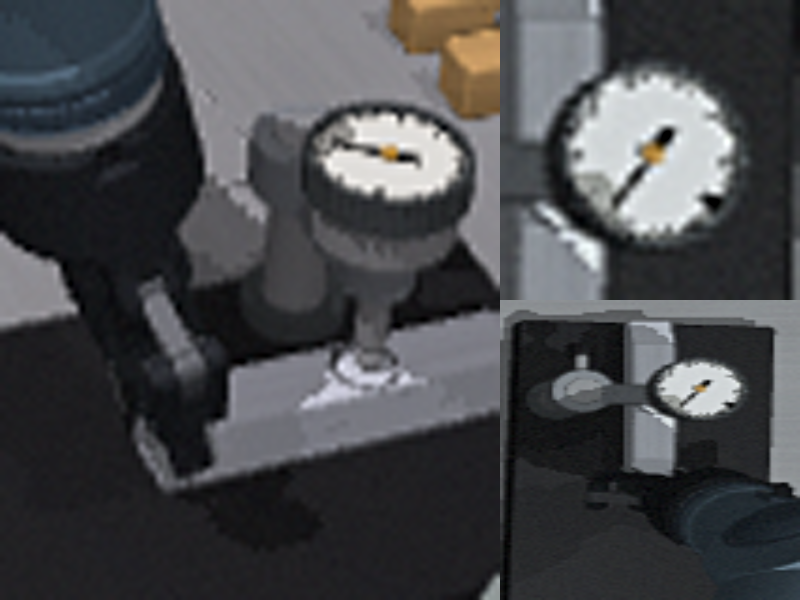

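The picture shows the plunger ball standing inside the ring: ring at side (340.8,286), tip about (341.8,285). The pointer now points down-left on the dial and the wedge is lower right, so the bezel needs about 85° clockwise. I'll let go, back out and measure.

```bash
cat >> h.py <<'E'
AX=np.array([.6323,-.2068])
def unwarp(c,im,z,n=241,half=.03):  # metric top view of dial plane; up=world +x, right=-y
    v=np.linspace(half,-half,n); X=np.array([[AX[0]+a,AX[1]+b,z] for a in v for b in v])
    m=proj(c,X).astype(np.float32).reshape(n,n,2); return cv2.remap(im,m[...,0],m[...,1],cv2.INTER_CUBIC)
def dial(tag):
    o=[]
    for c in("top","side"):
        im=read_camera(c)[:,:,::-1].copy(); cv2.imwrite(f"pics/{tag}_{c}.png",im); o.append(cv2.resize(unwarp(c,im,.1515),(400,400),interpolation=2))
    cv2.imwrite(f"pics/{tag}_d.png",np.hstack(o))
    for n,z in(("bezel_top",.155),("zero_mark",.1515),("pointer_tip",.1515)):
        for c in("top","side"):
            print(n,c,[(onz(c,d["at"],z).round(4).tolist(),round(d["confidence"],2)) for d in tip_of(c,n)[:2] if d["confidence"]>.2])
E
python3 - <<'E'
from h import *
print("ring",onz("side",[340.8,286.0],.054),"ball",onz("side",[341.9,284.6],.058))
u=np.array([np.cos(-.048),np.sin(-.048)]); p=np.array(read_eef_pos())
move_gripper(.048); 
movel([*(p[:2]-.06*u),p[2]+.004],speed=.12); movel([*(p[:2]-.08*u),.2],speed=.2); move_ptp([.45,0,.28],down(-.05)); print(read_time_s())
dial("d1")
s=cv2.imread("pics/d1_side.png")
k=np.zeros((600,800,3),np.uint8);k[:400]=cv2.imread("pics/d1_d.png");k[400:,:400]=cv2.resize(s[260:320,270:390],(400,200),interpolation=2);cv2.imwrite("pics/k4.png",k)
E
```

```text
ring [ 0.63133961 -0.20795317] ball [ 0.63334181 -0.2086681 ]
33.8583
bezel_top top [([0.6291, -0.206], 0.83)]
bezel_top side [([0.6367, -0.2051], 0.71), ([0.5057, 0.2367], 0.32)]
zero_mark top [([0.6207, -0.2274], 0.67)]
zero_mark side [([0.6116, -0.2184], 0.83)]
pointer_tip top [([0.612, -0.2024], 0.41)]
pointer_tip side [([0.6187, -0.1881], 0.59)]
```

View pics/k4.png

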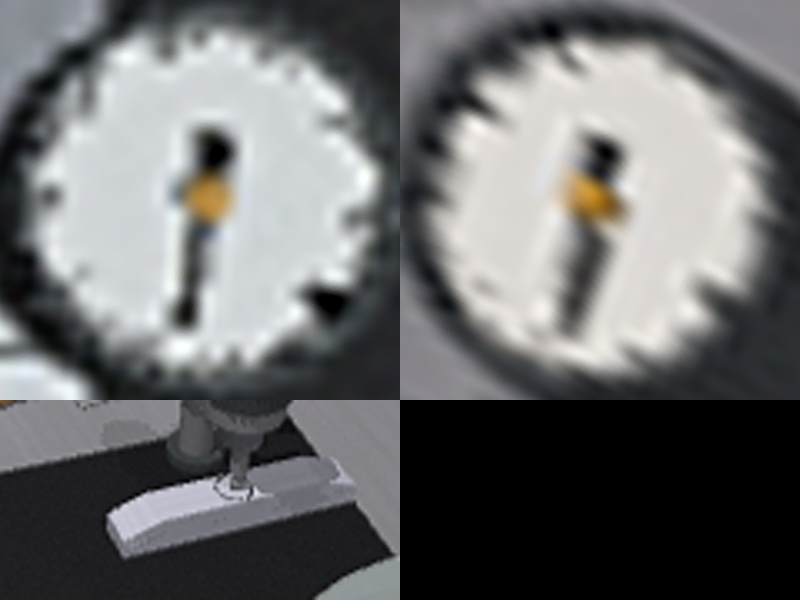

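The bar has settled flat, with the ring under the plunger at side (341,286). In the rectified dial (400 px) the pointer's tip is at (183,322), about 190°, and the wedge at (325,300), about 131°. So the bezel needs about 60° clockwise. I'll grip it with the jaws clear of the cross arm and turn it.

```bash
cat >> h.py <<'E'
def turn(y0,dy,z=.141):
    "grip bezel at yaw y0, turn by dy (clockwise negative), release, rise"
    move_gripper(.085,25); move_ptp([*AX,.22],down(y0)); movel([*AX,z],speed=.12); print("F",np.round(read_ft_force(),1))
    for i in range(3):
        move_gripper(.05,25); gp=read_finger_gap(); print("z",z,"gap",round(gp,4),np.round(read_ft_force(),1))
        if gp>.053: break
        move_gripper(.085); z-=.006; movel([*AX,z],speed=.05)
    else: return
    n=max(1,int(np.ceil(abs(dy)/.18)))
    for k in range(1,n+1): move_ptp([*AX,z],down(y0+dy*k/n))
    pause(.2); print("F",np.round(read_ft_force(),1),np.round(read_ft_torque(),2),np.round(read_eef_pos(),4),read_time_s())
    move_gripper(.085); movel([*AX,.22],speed=.15); move_ptp([.45,0,.28],down(.5)); print(read_time_s())
E
python3 - <<'E'
from h import *
turn(2.0,-1.03); dial("d2")
E
```

```text
F [-0.1 -0.3  0.6]
z 0.141 gap 0.0579 [-3.4 -0.7  5.3]
F [-6.4  1.9  8.1] [ 0.21  1.43 -0.07] [ 0.63   -0.208   0.1427] 39.9833
42.3083
bezel_top top [([0.63, -0.199], 0.91)]
bezel_top side [([0.6334, -0.2109], 0.74)]
zero_mark top [([0.6151, -0.2021], 0.84)]
zero_mark side [([0.6141, -0.1958], 0.76)]
pointer_tip top [([0.6156, -0.2021], 0.43)]
pointer_tip side [([0.6157, -0.1911], 0.45)]
```

View pics/d2_d.png

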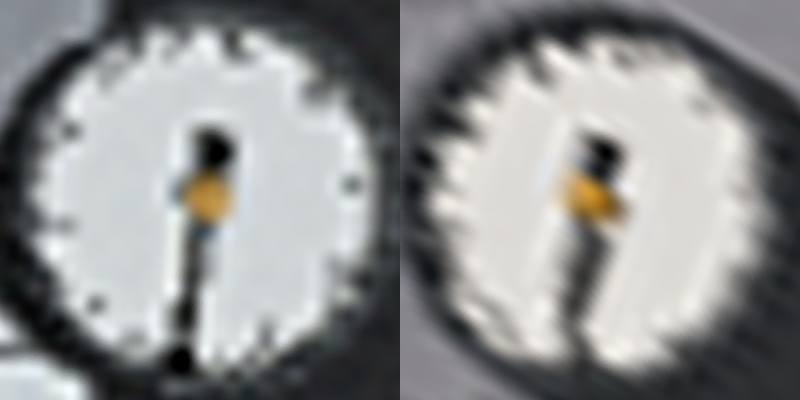

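The rectified view shows the wedge at (180,360) directly behind the pointer's tip at (184,320). The wedge's direction is about 9.8° past straight down, and the pointer's about 9.4° from tail to tip. That difference is well inside 7.2°. One numeric check that the bar and bystanders haven't moved, then I'll hand in.

```bash
python3 - <<'E'
from h import *
a=cv2.imread("pics/d1_side.png").astype(int);b=cv2.imread("pics/d2_side.png").astype(int);o=cv2.imread("pics/side0.png").astype(int)
D=lambda x,y,r:int((np.abs(x-y).max(2)[r]>60).sum())
print("bar",D(a,b,np.s_[268:325,295:385]),"bracket+scraper",D(o,b,np.s_[243:280,205:320]),"bin",D(o,b,np.s_[140:180,188:255]))
for c in("side","top"):
    read_camera(c)
    for n in("bin","bracket","scraper"): print(c,n,[np.round(d["at"],1).tolist() for d in tip_of(c,n)[:1]])
print(read_time_s(),read_finger_gap(),read_eef_pos()); sign_off()
E
```

```text
bar 1 bracket+scraper 105 bin 573
side bin [[224.4, 171.4]]
side bracket [[225.0, 268.1]]
side scraper [[285.8, 258.0]]
top bin [[113.8, 199.6]]
top bracket [[310.0, 248.9]]
top scraper [[309.1, 189.5]]
43.1083 0.08519531733969987 [4.49977797e-01 3.89522776e-05 2.79993692e-01]
the job is handed in; nothing more can be done
```

The setting bar is lying on the plate with its ring under the plunger, and the bezel's zero mark is at the pointer's tip. I handed the job in at about 43 s of the 72 s allowed, with the gripper open and clear; no verdict is reported.

**What I did:** I lifted the bar out of the case by its middle and laid it on the front of the plate, slopes up. I then took it by its rear end, slid it under the plunger at about 0.055 m/s and let go. Last, I turned the bezel about 59° clockwise.

**Grip that failed:** my first try at the bar's end closed just above it and passed over it without force. The fingertips were higher than I had reckoned from the stated 19 mm. The second grip, 17 mm lower, held.

**Last checks:**
- **Bar:** the ring's centre was within about 2 mm of the plunger's tip, measured just before I let go. A look after release showed the ring still under the tip, and turning the bezel did not move the bar.
- **Zero mark:** the wedge and the pointer agree to about 1–2° in the rectified top view; one small division is 7.2°. The side view looked the same.
- **Bystanders:** the networks placed the bin and scraper within about 4 px of the start (1–4 mm in the top view for the scraper and bin), which is within their noise. The bracket moved about 4 px in the top view and had no starting report in the side view. The side pictures differ by 573 pixels around the bin and 105 around the bracket and scraper. I put that down to the arm and its shadow being elsewhere, but did not check it. The arm never went near any of the three.

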